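# Take the model house's front wall off the barbed drying hook and fit it

### The job

Take the painted front wall of the model house off the barbed hook of the drying rack: lift it, lean it back and ease it out over the barb without forcing it against the hook. Then lower it gently, not dropped, into the groove at the open front of the model house, so that it stands upright, fully home on the groove floor and centred between the side walls, and let go. Leave the other things on the table alone.

Things in the scene. Friction and masses are not known exactly. Their poses are not given: they have to be found in the camera images.
- wall: Loose front wall of the model house: flat white-painted board 110 mm wide (y), 8 thick (x), 150 tall (z), 80 to 170 g, both faces alike. Origin: centre of its bottom edge. A thin brown door is stuck on its lower half. Starts upright, hung by its window on the rack's rod, 24 to 32 mm from the post. The top 55 mm are solid: pinch there from above, across the thickness.
- wall_window (a point): Centre of the wall's strip window, 86.5 mm above the wall's bottom edge, mid thickness. The window goes right through, 44 mm wide (y) and 17 mm tall: from 78 to 95 mm above the bottom edge. At the start its top edge rests on the rack's rod.
- rack: Drying rack, fixed. Origin: on the table, at the axis of its 16 mm square post (clamp block 22 x 26 mm at its top, 172 mm high; foot 140 x 110 x 14 mm, from 40 mm behind to 100 mm in front of the post axis). Its hook points along its +x, away from the robot within 0.35 rad.
- rod (a point): Where the hook's rod leaves the post: on the rod's axis, at the post's axis, 161 mm above the table. The rod is level round steel, 8 mm diameter, and runs along the rack's +x to a bend. There it turns up and outward as a straight prong of the same thickness, 30 mm long along its axis, ending in a barb. Its tail sticks out up to 50 mm behind the post.
- bend_middle (a point): Rod axis 59 mm out from the post: the middle of where the bend may be. The bend really lies 44 to 74 mm from the post axis, and the prong rises 31 to 43 degrees above level. Both differ each time and no reading gives them: feel or see them. The hook is rigid. Barb: lump on the prong's upper side over its last 13 mm, its top 8.5 mm off the prong's axis, steep towards the bend.
- house: Model house, fixed: base board 170 (x) x 150 (y) x 8 mm, origin at the centre of its underside. White side walls (outer faces 110 mm apart, 8 thick) and back wall, tops 98 mm above the table, no roof. The open front looks along its +x, away from the robot within 0.35 rad.
- groove (a point): Centre of the groove floor at the house's open front (60 mm in +x from the house's origin, 8 mm above the table). The groove runs along the house's y, 11 mm wide (x), 130 mm long with open ends, 16 mm deep, between two wooden strips 8 mm thick. The side walls' front edges stand at its rear face.
- paint_bottle: Bystander: orange paint bottle, 52 mm diameter, 130 mm tall; origin at the centre of its foot.
- jar: Bystander: glass jar, 60 mm diameter, 75 mm tall; origin at the centre of its foot.
- plaster_block: Bystander: rough plaster block 70 x 50 x 50 mm; origin at the centre of its underside.
Not all that is in view belongs to the job. What is meant by the wall is not blue or pink, and is the larger of those in its own colour.

How it is judged:
By the outcome, as a careful person would: the job done as asked, in the order asked, and still so for the second after the job is handed in, with the robot touching nothing.
It also fails if it takes over 64 s, if anything falls off the work surface, if the arm or the gripper's body presses on something with over 40 N, if the wrist force passes 120 N, or if a joint passes its speed limit or range.

### The arm

A 7-joint arm with a two-finger parallel gripper is mounted at the origin on the work surface. World frame = base frame: x ahead of the robot, y to its left, z up, the work surface at z = 0. Lengths are in m, angles in rad, forces in N, time in s.
With the tool pointing down it reaches from about 0.4 to 0.875 m from the base axis. Payload 19.3 kg.
Tool frame: the origin (TCP) lies on the mounting face of the last link; the fingertips stand 173 mm ahead of it and the grasp point (between the pads) lies 155 mm ahead of it; z points along the fingers, y is the line along which they close (so a half turn about z gives the same grasp; the last joint's range is limited). The gripper opens to 85 mm and grips with 20 to 120 N. Pads are 22 mm wide; open, the fingers measure 114 mm over their backs; the gripper's body (76 mm by 85 mm) begins 54 mm behind the grasp point. The pads swing forward as they close: fully open they stand 13 mm farther back than shut.
Start: joints at [1.268, 0.521, -0.036, 1.599, 0.021, 1.021, -0.113], TCP at [0.144, -0.608, 0.405] pointing down, gripper open.
Joint ranges: [-2.91, 2.91], [-0.3, 2.13], [-1.5, 1.42], [0.17, 2.43], [-1.26, 4.41], [0.16, 1.93], [-2.52, 2.52]. Speed limits (rad/s): [1.89, 1.89, 2.39, 2.39, 3.01, 3.01, 3.01].

### API

Orientations are given as [roll, pitch, yaw] about the fixed x, y, z axes, in that order (R = Rz(yaw) Ry(pitch) Rx(roll)).
In Python, from workcell import bot, vision gives the robot as it stands.
- The arm moves only by the shell command python3 -m creep 'ROWS' [FORCE]. ROWS is JSON, a list that holds one entry, the list of rows, each a list of 7 numbers: the opening, from -1 (shut) to 1 (fully open), then the shift along the tool's x, y, z in cm, then the turn, a rotation vector about the tool's x, y, z in rad. In form: [[[grip, tx, ty, tz, rx, ry, rz], ...]]. A call has 1 to 12 rows; each row shifts and turns the commanded pose from where the row before left it, along the tool's axes as they then stand; what a row does not reach is not made up. A row lasts 1/8 s, in which the tool goes at most 62.5 mm and 10.7 degrees, less where a joint would pass 70% of its speed; a pose out of reach is approached as far as the arm can. A call with a gripper value outside its range is refused whole. The fingers move at their own pace and stop on an object; FORCE is the grip in N (left out, the last holds). Time passes only in rows, so rows that do not move let the fingers close. It gives the time, the measured TCP pose, the force, the opening and the grip force at its end, in the units of the state.
- bot.observe(): the state, without advancing time (a new reading comes with each control period).
- vision.grab_frame(name): name is "scene" or "side" or "wrist"; returns a dict with "image" (480x640x3 uint8, blue, green, red), "depth" (480x640 float32, m along the optical axis (not along the pixel's ray), 0 where there is no reading), "fovy" (degrees; the focal length in pixels is half the picture's height over the tangent of half this angle, whatever the lens; pixels are square), "cx", "cy" (the principal point, pixels), "cam_to_world" (4x4, takes a point from camera to world coordinates); the wrist camera has in their place "tool_from_camera" (4x4, takes a point from camera to tool coordinates, whose origin is the TCP and whose axes are the flange's). Camera axes: x right, y down, z forward; pixel columns grow to the right and rows downward; lengths in m; the calibration is good to about 2 mm. A picture is of the moment at which its call begins: read the wrist's pose just before it.
- bot.job_done(): hands the job in; it is judged then, once.
The state is a dict: "clock": time; "qpos": joint angles; "qd": joint speeds; "joint_efforts": joint torques, N m; "position": TCP position; "tool_rot": TCP orientation; "force": force on the tool from outside, world axes, zero at the start; "moment": the same for the moment, N m; "grip_width": finger opening in m; "finger_force": force on a finger pad.
Only numpy, scipy, OpenCV 4.12 (cv2) and the standard library are available. Lean on these libraries where they do the work, as an engineer would, in place of code of your own. Each camera call takes 0.05 s, during which the arm holds its last target. There are 200 camera calls.

## Working session

There is one attempt and no reset: what is moved stays moved. The work goes in short steps, Python scripts to look and compute and a shell command to move; the robot and the scene stay as the last step left them, time stands still between calls to the robot, and variables do not carry over. Pictures are saved under pics/ and viewed, at most 10 in all, crops included, and the job is handed in when it is done.

```bash
mkdir -p pics; ls; cat > h.py <<'E'
import numpy as np, cv2
from workcell import bot, vision
def snap(n):
    f=vision.grab_frame(n); np.savez('pics/%s.npz'%n,**{k:v for k,v in f.items()}); return f
def P(f,u,v,d=None,r=2):
    if d is None:
        p=f['depth'][v-r:v+r+1,u-r:u+r+1]; p=p[p>0]; d=np.median(p) if len(p) else np.nan
    F=240/np.tan(np.radians(float(f['fovy']))/2)
    c=np.array([(u-f['cx'])/F*d,(v-f['cy'])/F*d,d,1])
    return (f['cam_to_world']@c)[:3]
E
python3 - <<'E'
from h import *
s=bot.observe(); print({k:np.round(v,3).tolist() for k,v in s.items()})
for n in('scene','side'):
    f=snap(n); cv2.imwrite(f'pics/{n}0.png',f['image']); print(n,f['fovy'],np.round(f['cam_to_world'],2).tolist())
E
```

```text
pics
{'clock': 0.0, 'qpos': [1.268, 0.522, -0.036, 1.6, 0.021, 1.021, -0.113], 'qd': [-0.0, -0.002, 0.001, 0.002, -0.0, -0.001, -0.003], 'joint_efforts': [-0.001, -92.711, 1.98, -36.993, 0.018, 0.008, 0.0], 'position': [0.144, -0.608, 0.404], 'tool_rot': [-3.14, 0.0, 0.233], 'force': [0.099, 0.24, 0.06], 'moment': [0.014, 0.014, -0.044], 'finger_force': 0.0, 'grip_width': 0.086}
scene 55.08325917396071 [[0.71, 0.44, -0.55, 0.95], [0.71, -0.43, 0.56, -0.35], [0.01, -0.78, -0.62, 0.57], [0.0, 0.0, 0.0, 1.0]]
side 53.087954727603645 [[-0.82, -0.41, 0.39, 0.22], [-0.57, 0.61, -0.55, 0.53], [-0.01, -0.68, -0.74, 0.75], [0.0, 0.0, 0.0, 1.0]]
```

View pics/scene0.png

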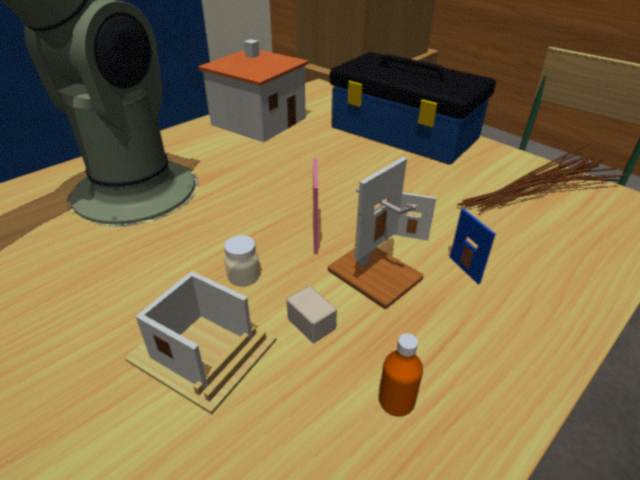

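View pics/side0.png

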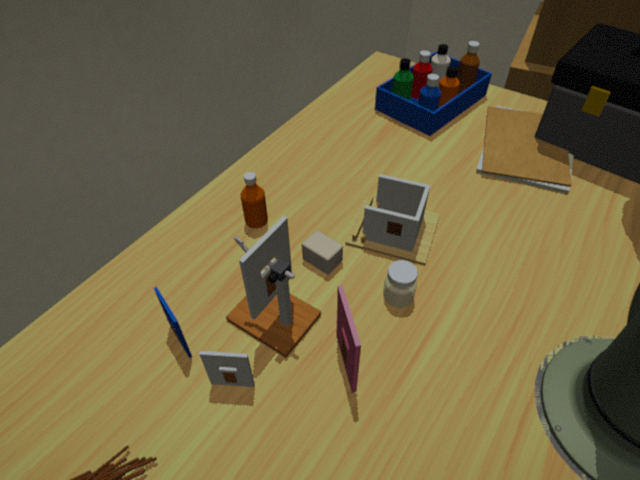

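The scene view shows the white wall hung on the rack near (382,210), with the prong going right to about (415,208). The house is at (205,345) with its groove at (235,360). The pink, blue and small white boards are decoys. Next I'll enlarge the hook and the house.

```bash
python3 - <<'E'
import cv2
a=cv2.imread('pics/scene0.png'); b=cv2.imread('pics/side0.png')
A=cv2.resize(a[150:310,320:445],None,fx=3.2,fy=3.2*1,interpolation=cv2.INTER_CUBIC)[:512]
B=cv2.resize(b[205:365,220:345],None,fx=3.2,fy=3.2,interpolation=cv2.INTER_CUBIC)[:512]
cv2.imwrite('pics/c1.png',cv2.hconcat([A,B]))
A=cv2.resize(a[265:415,120:285],None,fx=4,fy=4,interpolation=cv2.INTER_CUBIC)
cv2.imwrite('pics/c2.png',A)
E
```

```text
(no output)
```

View pics/c1.png

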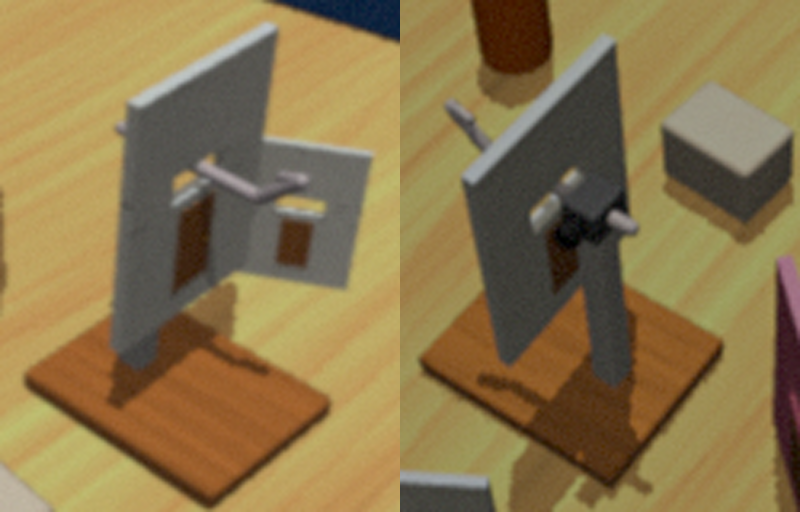

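View pics/c2.png

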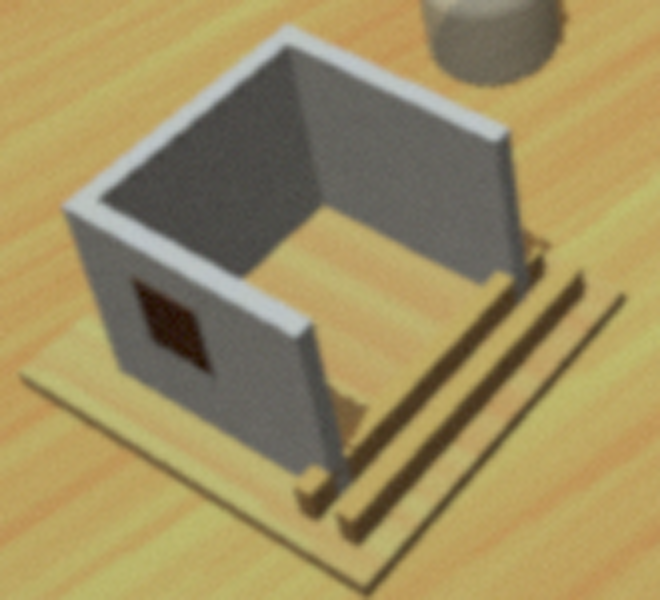

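```bash
cat >> h.py <<'E'
def ld(n): return dict(np.load('pics/%s.npz'%n))
def ray(f,u,v):
    F=240/np.tan(np.radians(float(f['fovy']))/2); M=f['cam_to_world']
    d=M[:3,:3]@np.array([(u-f['cx'])/F,(v-f['cy'])/F,1]); return M[:3,3],d
def atz(f,u,v,z):
    o,d=ray(f,u,v); return o+d*(z-o[2])/d[2]
E
python3 - <<'E'
from h import *
np.set_printoptions(precision=4,suppress=True)
s=ld('scene'); t=ld('side')
c1=lambda u,v:(320+(u+.5)/3.2-.5,150+(v+.5)/3.2-.5)
c1r=lambda u,v:(220+(u-400+.5)/3.2-.5,205+(v+.5)/3.2-.5)
c2=lambda u,v:(120+(u+.5)/4-.5,265+(v+.5)/4-.5)
print('house top');H=[atz(s,*c2(*p),.098) for p in[(66,207),(290,26),(511,132),(305,340)]]
for h in H:print(h)
print('house base')
for p in[(20,374),(367,588),(627,295)]:print(atz(s,*c2(*p),.008))
print('strips top z=.024')
for p in[(337,517),(573,272),(357,523),(584,283),(298,487),(322,466),(545,255)]:print(atz(s,*c2(*p),.024))
print('foot top scene')
for p in[(24,375),(210,496),(329,400)]:print(atz(s,*c1(*p),.014))
print('foot top side')
for p in[(420,357),(612,478),(722,345)]:print(atz(t,*c1r(*p),.014))
print('wall top z=.222 scene/side')
for p in[(127,103),(268,25),(279,30),(138,109)]:print(atz(s,*c1(*p),.222))
for p in[(463,181),(608,37),(617,43),(477,186)]:print(atz(t,*c1r(*p),.222))
print('rod z=.161 scene: exit,bend')
for p in[(205,165),(258,194)]:print(atz(s,*c1(*p),.161))
print('tail side',atz(t,*c1r(633,224),.161))
# wall face cloud
def cloud(f,us,vs):
    return np.array([P(f,int(u),int(v),r=0) for u in us for v in vs])
for n,f,box in(('scene',s,(366,400,180,195)),('side',t,(245,285,240,262))):
    X=cloud(f,range(box[0],box[1],2),range(box[2],box[3],2));X=X[~np.isnan(X).any(1)]
    m=np.median(X,0);X=X[np.linalg.norm(X-m,axis=1)<.08];c=X.mean(0);n_=np.linalg.svd(X-c)[2][2];print(n,len(X),c,n_,np.std((X-c)@n_))
E
```

```text
house top
[ 0.4677 -0.2142  0.098 ]
[ 0.4412 -0.1079  0.098 ]
[ 0.5461 -0.0827  0.098 ]
[ 0.5741 -0.1876  0.098 ]
house base
[ 0.4417 -0.2422  0.008 ]
[ 0.6066 -0.2009  0.008 ]
[ 0.5722 -0.056   0.008 ]
strips top z=.024
[ 0.587  -0.1969  0.024 ]
[ 0.5597 -0.0716  0.024 ]
[ 0.5937 -0.1935  0.024 ]
[ 0.5669 -0.072   0.024 ]
[ 0.5677 -0.1998  0.024 ]
[ 0.5663 -0.1892  0.024 ]
[ 0.5454 -0.0739  0.024 ]
foot top scene
[0.514  0.1173 0.014 ]
[0.6495 0.1184 0.014 ]
[0.6496 0.2253 0.014 ]
foot top side
[0.6477 0.2259 0.014 ]
[0.5104 0.2259 0.014 ]
[0.5095 0.1228 0.014 ]
wall top z=.222 scene/side
[0.5767 0.1159 0.222 ]
[0.5759 0.2249 0.222 ]
[0.583  0.2246 0.222 ]
[0.5838 0.1155 0.222 ]
[0.5748 0.2301 0.222 ]
[0.5764 0.1201 0.222 ]
[0.5702 0.121  0.222 ]
[0.5676 0.2288 0.222 ]
rod z=.161 scene: exit,bend
[0.5801 0.1782 0.161 ]
[0.6152 0.1766 0.161 ]
tail side [0.5281 0.17   0.161 ]
scene 136 [0.5815 0.1682 0.1929] [0.9996 0.0275 0.0115] 0.0005959822486260232
side 196 [0.5752 0.1733 0.191 ] [-0.9087  0.2704 -0.3179] 0.00807103172913521
```

The crops show the rod leaving the wall, the bend near scene pixel (400.6,210.6) and the prong tip near (414,206). The house strips are clearly visible as well. Next I'll fit the hook and the house from the depth clouds.

```bash
cat >> h.py <<'E'
def allpts(f,pose=None):
    v,u=np.mgrid[0:480,0:640]; d=f['depth'].astype(float); F=240/np.tan(np.radians(float(f['fovy']))/2)
    c=np.stack([(u-f['cx'])/F*d,(v-f['cy'])/F*d,d,np.ones_like(d)],-1)
    M=f['cam_to_world'] if pose is None else pose@f['tool_from_camera']
    X=(c@M.T)[...,:3]; X[d<=0]=np.nan; return X
def inb(X,lo,hi): return np.all((X>lo)&(X<hi),-1)
E
python3 - <<'E'
from h import *
np.set_printoptions(precision=4,suppress=True)
for n in('scene','side'):
    X=allpts(ld(n)); print('==',n)
    def q(name,lo,hi):
        p=X[inb(X,lo,hi)]
        print(name,len(p), 'min',np.percentile(p,2,0),'max',np.percentile(p,98,0),'med',np.median(p,0)) if len(p)>3 else print(name,len(p)); return p
    p=q('table',[.3,-.4,-.02],[.8,-.25,.02])
    p=q('hook',[.587,.14,.13],[.66,.21,.21])
    if len(p)>3: print(p[np.argsort(p[:,0])])
    p=q('walltop',[.55,.10,.185],[.60,.25,.23])
    q('footTop',[.49,.1,.008],[.67,.24,.02])
    p=q('housetop',[.42,-.23,.09],[.6,-.06,.106])
    b=cv2.minAreaRect(p[:,:2].astype(np.float32)*1000); print(b)
    q('clamp',[.53,.14,.15],[.562,.21,.18])
    q('tail',[.48,.14,.14],[.537,.21,.18])
E
```

```text
== scene
table 21205 min [ 0.3105 -0.3951 -0.0008] max [ 0.6442 -0.2526  0.0033] med [ 0.4834 -0.3175  0.0013]
hook 182 min [0.5889 0.1667 0.1611] max [0.6438 0.1733 0.1861] med [0.6212 0.1694 0.1674]
[[0.5874 0.1692 0.1651]
 [0.5879 0.1711 0.1664]
 [0.5883 0.1687 0.1619]
 [0.5884 0.1682 0.1641]
 [0.5892 0.1705 0.1595]
 [0.5893 0.17   0.1618]
 [0.5894 0.1717 0.1668]
 [0.5895 0.1691 0.1662]
 [0.5898 0.1689 0.1645]
 [0.5912 0.1694 0.1668]
 [0.5914 0.1716 0.1679]
 [0.592  0.1693 0.1615]
 [0.5921 0.1709 0.1665]
 [0.5922 0.1684 0.1658]
 [0.5929 0.17   0.1654]
 [0.593  0.1724 0.1663]
 [0.593  0.1674 0.1648]
 [0.5943 0.1684 0.1649]
 [0.5943 0.1733 0.1665]
 [0.5948 0.1701 0.1663]
 [0.5951 0.1679 0.1617]
 [0.5956 0.1668 0.1644]
 [0.5958 0.1689 0.1654]
 [0.596  0.169  0.1636]
 [0.5961 0.1693 0.1615]
 [0.5968 0.1703 0.1653]
 [0.5971 0.1723 0.1664]
 [0.5977 0.1693 0.1642]
 [0.5989 0.1683 0.1614]
 [0.599  0.1678 0.1636]
 [0.5991 0.1721 0.1674]
 [0.5998 0.1687 0.1674]
 [0.6    0.1712 0.1663]
 [0.6008 0.1676 0.1665]
 [0.6009 0.1678 0.1645]
 [0.6012 0.1677 0.1628]
 [0.6016 0.1716 0.1669]
 [0.6016 0.
[... 6397 characters left out ...]
843]
 [0.6397 0.1731 0.1861]
 [0.6413 0.1751 0.1798]
 [0.6417 0.1743 0.1812]
 [0.642  0.1737 0.1829]
 [0.6429 0.1725 0.1836]]
walltop 1078 min [0.5718 0.1193 0.1857] max [0.5812 0.2268 0.2203] med [0.574  0.1783 0.2085]
footTop 2748 min [0.5119 0.1214 0.0097] max [0.6461 0.2266 0.0159] med [0.5586 0.1912 0.0129]
housetop 682 min [ 0.4447 -0.2098  0.0905] max [ 0.5659 -0.0861  0.0991] med [ 0.4938 -0.1448  0.0961]
((506.37896728515625, -149.18829345703125), (108.48794555664062, 114.66523742675781), 13.9083890914917)
clamp 390 min [0.5322 0.1604 0.1529] max [0.561  0.1969 0.1726] med [0.5467 0.1781 0.1679]
tail 41 min [0.5246 0.169  0.1579] max [0.5365 0.1763 0.1648] med [0.53   0.1733 0.1628]
```

The depth fits agree between the two cameras:

| Item | Estimate |
|---|---|
| Post | (.550, .172), yaw about 0 |
| Wall centre | (.576, .173) |
| Bend | x about .6175 |
| Prong angle | about 40° |
| House yaw | about .244 |
| Groove | about (.567, -.135) |

Next is a helper that plans rows, then a look with the wrist camera over the house.

```bash
cat >> h.py <<'E'
from scipy.spatial.transform import Rotation as Ro
def T(p,rpy):
    M=np.eye(4); M[:3,:3]=Ro.from_euler('xyz',rpy).as_matrix(); M[:3,3]=p; return M
def cur():
    s=bot.observe(); return T(s['position'],s['tool_rot'])
def plan(A,B,n,g):
    rv=(Ro.from_matrix(A[:3,:3]).inv()*Ro.from_matrix(B[:3,:3])).as_rotvec(); prev=A; out=[]
    for i in range(1,n+1):
        M=np.eye(4); M[:3,3]=A[:3,3]+(B[:3,3]-A[:3,3])*i/n
        M[:3,:3]=A[:3,:3]@Ro.from_rotvec(rv*i/n).as_matrix()
        D=np.linalg.inv(prev)@M; r=Ro.from_matrix(D[:3,:3]).as_rotvec()
        row=[g]+[round(x*100,2) for x in D[:3,3]]+[round(x,3) for x in r]; out.append(row)
        E=np.eye(4); E[:3,:3]=Ro.from_rotvec(row[4:]).as_matrix(); E[:3,3]=np.array(row[1:4])/100; prev=prev@E
    print(str(out).replace(' ','')); return prev
E
python3 - <<'E'
from h import *
A=cur(); plan(A,T([.50,-.17,.42],[np.pi,0,1.69]),12,0)
f=vision.grab_frame('wrist'); print(np.round(f['tool_from_camera'],3).tolist(),f['fovy'])
E
```

```text
[[0,np.float64(3.73),np.float64(-2.87),np.float64(-0.13),np.float64(-0.0),np.float64(-0.0),np.float64(-0.121)],[0,np.float64(4.04),np.float64(-2.4),np.float64(-0.13),np.float64(-0.0),np.float64(-0.0),np.float64(-0.122)],[0,np.float64(4.31),np.float64(-1.88),np.float64(-0.13),np.float64(-0.0),np.float64(-0.0),np.float64(-0.121)],[0,np.float64(4.51),np.float64(-1.35),np.float64(-0.13),np.float64(-0.0),np.float64(-0.0),np.float64(-0.122)],[0,np.float64(4.63),np.float64(-0.8),np.float64(-0.12),np.float64(-0.0),np.float64(-0.0),np.float64(-0.121)],[0,np.float64(4.7),np.float64(-0.23),np.float64(-0.13),np.float64(-0.0),np.float64(-0.0),np.float64(-0.122)],[0,np.float64(4.69),np.float64(0.35),np.float64(-0.13),np.float64(-0.0),np.float64(-0.001),np.float64(-0.121)],[0,np.float64(4.61),np.float64(0.9),np.float64(-0.14),np.float64(-0.0),np.float64(0.0),np.float64(-0.121)],[0,np.float64(4.47),np.float64(1.46),np.float64(-0.13),np.float64(-0.001),np.float64(0.0),np.float64(-0.122)],[0,np.float64(4.26),np.float64(1.99),np.float64(-0.13),np.float64(0.0),np.float64(0.0),np.float64(-0.121)],[0,np.float64(3.99),np.float64(2.5),np.float64(-0.13),np.float64(0.0),np.float64(0.0),np.float64(-0.122)],[0,np.float64(3.66),np.float64(2.95),np.float64(-0.14),np.float64(0.0),np.float64(0.0),np.float64(-0.121)]]
[[-0.001, -0.954, -0.3, 0.077], [1.0, -0.001, -0.0, -0.0], [0.0, -0.3, 0.954, 0.031], [0.0, 0.0, 0.0, 1.0]] 60.75794863886992
```

```bash
sed -i 's/round(x\*100,2)/round(float(x)*100,2)/; s/round(x,3)/round(float(x),3)/' h.py
python3 -m creep '[[[0,3.7,-2.9,-0.1,0,0,-0.121],[0,4,-2.4,-0.1,0,0,-0.121],[0,4.3,-1.9,-0.1,0,0,-0.121],[0,4.5,-1.3,-0.1,0,0,-0.121],[0,4.6,-0.8,-0.1,0,0,-0.121],[0,4.7,-0.2,-0.1,0,0,-0.121],[0,4.7,0.3,-0.1,0,0,-0.121],[0,4.6,0.9,-0.1,0,0,-0.121],[0,4.5,1.5,-0.1,0,0,-0.121],[0,4.3,2,-0.1,0,0,-0.121],[0,4,2.5,-0.1,0,0,-0.121],[0,3.7,3,-0.1,0,0,-0.121]]]' 70
python3 -m creep '[[[0,3.5,0,0,0,0,0],[0,3.5,0,0,0,0,0],[0,0,0,0,0,0,0],[0,0,0,0,0,0,0]]]'
python3 - <<'E'
from h import *
s=bot.observe();M=cur();print(s['position'],s['tool_rot'],s['qpos'],s['grip_width'])
f=snap('wrist'); np.save('pics/wp.npy',M); cv2.imwrite('pics/w1.png',f['image'])
E
```

```text
clock: 1.65
position: [0.5018, -0.1692, 0.4167]
tool_rot: [-3.142, 0.0, 1.688]
force: [-0.0, -0.4, -0.2]
grip_width: 0.0427
finger_force: 0.0
clock: 2.15
position: [0.4931, -0.1013, 0.4167]
tool_rot: [-3.141, 0.0, 1.684]
force: [-0.5, -0.8, -0.4]
grip_width: 0.0422
finger_force: 0.0
[ 0.49313882 -0.10131328  0.41665825] [-3.14144955e+00  3.08136956e-04  1.68445945e+00] [ 0.52590243  0.3572627  -0.56119583  1.8796454   0.22825163  0.96829051
 -0.02358469] 0.04219476222743416
```

View pics/w1.png

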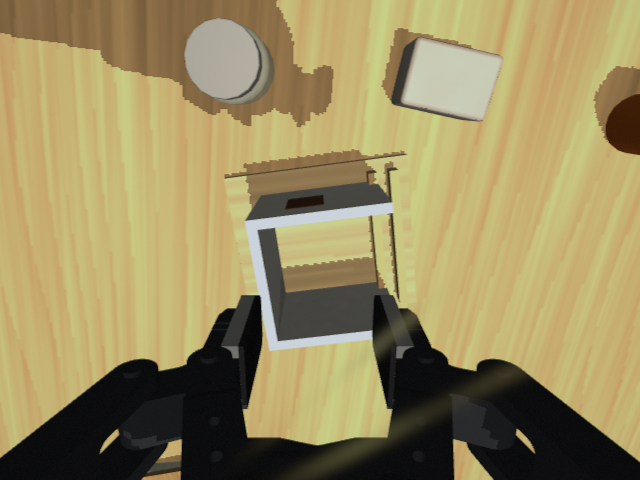

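The wrist view shows the house top from (247,222) to (392,208), with the strips near (372,170) to (398,295). I'll fit it from the wrist depth.

```bash
python3 - <<'E'
from h import *
np.set_printoptions(precision=4,suppress=True)
W=allpts(ld('wrist'),np.load('pics/wp.npy')); S=allpts(ld('scene'));D=allpts(ld('side'))
for n,X in(('w',W),('scene',S),('side',D)):
    p=X[inb(X,[.42,-.23,.088],[.6,-.06,.106])]; zt=np.median(p[:,2]); p=p[abs(p[:,2]-zt)<.004]
    # yaw from side-wall outer/inner: minimise rect
    b=cv2.minAreaRect((p[:,:2]*1000).astype(np.float32)); print(n,'top z',zt,'n',len(p),b)
    yaw=.243; c,s=np.cos(yaw),np.sin(yaw); q=np.c_[c*X[...,0].ravel()+s*X[...,1].ravel(),-s*X[...,0].ravel()+c*X[...,1].ravel(),X[...,2].ravel()]
    r=np.c_[c*p[:,0]+s*p[:,1],-s*p[:,0]+c*p[:,1]]; print(' house-frame x',np.percentile(r[:,0],[.5,99.5]),'y',np.percentile(r[:,1],[.5,99.5]))
    k=(abs(q[:,1]+.266)<.045)&(q[:,0]>.49)&(q[:,0]<.57)&(q[:,2]>-.01)&(q[:,2]<.04)
    for x in np.arange(.495,.57,.003):
        m=k&(q[:,0]>=x)&(q[:,0]<x+.003); print((round(x,3),int(m.sum()),round(float(np.nanmedian(q[m,2])),4)) if m.sum() else '-',end=' ')
    print()
E
```

```text
w top z 0.09765497920023292 n 4225 ((505.3019104003906, -149.64044189453125), (108.15372467041016, 111.19132232666016), 13.580531120300293)
 house-frame x [0.4009 0.5077] y [-0.3217 -0.2116]
(np.float64(0.495), 197, 0.008) (np.float64(0.498), 309, 0.0088) (np.float64(0.501), 230, 0.0241) (np.float64(0.504), 224, 0.0239) (np.float64(0.507), 134, 0.0239) (np.float64(0.51), 147, 0.008) (np.float64(0.513), 205, 0.008) (np.float64(0.516), 206, 0.008) (np.float64(0.519), 468, 0.0221) (np.float64(0.522), 301, 0.0239) (np.float64(0.525), 270, 0.024) (np.float64(0.528), 34, 0.0081) (np.float64(0.531), 278, 0.008) (np.float64(0.534), 275, 0.0081) (np.float64(0.537), 212, 0.008) (np.float64(0.54), 186, 0.0001) (np.float64(0.543), 274, -0.0) (np.float64(0.546), 270, 0.0) (np.float64(0.549), 265, 0.0) (np.float64(0.552), 267, -0.0) (np.float64(0.555), 273, 0.0) (np.float64(0.558), 267, -0.0001) (np.float64(0.561), 275, 0.0001) (np.float64(0.564), 263, 0.0001) (np.float64(0.567), 268, 0.0001) 
scene top z 0.09839961958707993 n 1308 ((506.20587158203125, -148.93374633789062), (110.02655792236328, 1
[... 1016 characters left out ...]
oat64(0.501), 7, 0.0224) (np.float64(0.504), 6, 0.0235) (np.float64(0.507), 5, 0.0228) - (np.float64(0.513), 4, 0.0074) (np.float64(0.516), 10, 0.0073) (np.float64(0.519), 43, 0.0144) (np.float64(0.522), 32, 0.0224) (np.float64(0.525), 32, 0.0232) (np.float64(0.528), 7, 0.0227) (np.float64(0.531), 16, 0.0078) (np.float64(0.534), 39, 0.007) (np.float64(0.537), 41, 0.0069) (np.float64(0.54), 12, -0.0002) (np.float64(0.543), 39, -0.0009) (np.float64(0.546), 39, -0.0014) (np.float64(0.549), 39, -0.001) (np.float64(0.552), 39, -0.0012) (np.float64(0.555), 41, -0.0009) (np.float64(0.558), 38, -0.0011) (np.float64(0.561), 41, -0.0009) (np.float64(0.564), 39, -0.0012) (np.float64(0.567), 37, -0.001)
```

```bash
python3 - <<'E'
from h import *
W=allpts(ld('wrist'),np.load('pics/wp.npy')).reshape(-1,3)
yaw=.243;c,s=np.cos(yaw),np.sin(yaw);q=np.c_[c*W[:,0]+s*W[:,1],-s*W[:,0]+c*W[:,1],W[:,2]]
def edge(z0,z1,x0,x1,hi):
    k=(q[:,2]>z0)&(q[:,2]<z1)&(q[:,0]>x0)&(q[:,0]<x1); p=q[k]; E=[]
    for y in np.arange(-.33,-.20,.004):
        m=p[abs(p[:,1]-y)<.002]
        if len(m)>5:E.append((y,np.percentile(m[:,0],97 if hi else 3)))
    E=np.array(E); a=np.polyfit(E[:,0]+.2667,E[:,1],1); r=E[:,1]-np.polyval(a,E[:,0]+.2667); k=abs(r)<.0015; a=np.polyfit(E[k,0]+.2667,E[k,1],1); print(len(E),k.sum(),a, 'yaw',yaw-a[0],'rms',np.std(r[k]))
edge(.022,.026,.516,.535,1); edge(.022,.026,.516,.535,0); edge(.022,.026,.495,.514,1); edge(.006,.010,.53,.55,1)
plan(cur(),T([.575,.19,.46],[np.pi,0,1.59]),8,0)
E
```

```text
33 33 [0.00164959 0.52736281] yaw 0.24135041126319126 rms 0.0002232823400776493
33 33 [0.00291161 0.51998113] yaw 0.2400883894458235 rms 0.00028647980077494187
22 22 [0.00185662 0.50837951] yaw 0.24114338375499172 rms 0.00023403246609879737
33 33 [0.0018904  0.53882579] yaw 0.24110959822413217 rms 0.00024715939946829785
[[0,3.51,1.43,-0.54,-0.0,0.0,0.012],[0,3.52,1.38,-0.55,-0.0,0.0,0.011],[0,3.54,1.35,-0.54,-0.0,0.0,0.012],[0,3.55,1.3,-0.54,-0.0,0.0,0.012],[0,3.57,1.26,-0.55,-0.0,0.0,0.012],[0,3.59,1.22,-0.54,-0.0,0.0,0.011],[0,3.59,1.18,-0.54,-0.0,0.0,0.012],[0,3.61,1.14,-0.55,-0.0,0.0,0.012]]
```

```bash
python3 -m creep '[[[0,3.5,1.4,-0.5,0,0,0.012],[0,3.5,1.4,-0.5,0,0,0.012],[0,3.5,1.3,-0.5,0,0,0.012],[0,3.6,1.3,-0.6,0,0,0.012],[0,3.6,1.3,-0.6,0,0,0.012],[0,3.6,1.2,-0.5,0,0,0.012],[0,3.6,1.2,-0.5,0,0,0.012],[0,3.6,1.1,-0.6,0,0,0.012],[0,0,0,0,0,0,0],[0,0,0,0,0,0,0],[0,0,0,0,0,0,0]]]'
python3 - <<'E'
from h import *
np.set_printoptions(precision=4,suppress=True)
s=bot.observe();M=cur();print(s['position'],s['tool_rot'],s['qpos'])
f=snap('wrist'); np.save('pics/wp2.npy',M); cv2.imwrite('pics/w2.png',f['image'])
X=allpts(f,M)
p=X[inb(X,[.55,.1,.20],[.60,.25,.24])];zt=np.percentile(p[:,2],90);t=p[abs(p[:,2]-zt)<.003];print('wall top',zt,len(t),cv2.minAreaRect((t[:,:2]*1000).astype(np.float32)))
print(np.percentile(t,[1,50,99],axis=0))
p=X[inb(X,[.587,.15,.15],[.66,.20,.20])];print('hook',len(p),np.percentile(p,[1,50,99],axis=0))
for x in np.arange(.587,.65,.0025):
    m=p[(p[:,0]>=x)&(p[:,0]<x+.0025)]
    if len(m):print(round(x,4),len(m),np.round([np.percentile(m[:,2],95),m[:,1].min(),m[:,1].max()],4))
E
```

```text
clock: 3.58
position: [0.5747, 0.1895, 0.4596]
tool_rot: [-3.141, 0.001, 1.587]
force: [0.6, -0.8, 0.3]
grip_width: 0.0426
finger_force: 0.0
[0.5747 0.1895 0.4596] [-3.1414  0.0006  1.5869] [-0.0134  0.4913 -0.5916  1.5674  0.29    1.1722 -0.6474]
wall top 0.22062893975016115 2638 ((576.8661499023438, 171.92935180664062), (7.771348476409912, 111.01737976074219), 1.2671127319335938)
[[0.5723 0.1185 0.2183]
 [0.5768 0.1781 0.2198]
 [0.5815 0.2267 0.2212]]
hook 1048 [[0.5877 0.169  0.1607]
 [0.6186 0.1738 0.1659]
 [0.6423 0.1765 0.1853]]
0.587 37 [0.1653 0.169  0.1766]
0.5895 48 [0.1656 0.1688 0.1765]
0.592 43 [0.1655 0.1692 0.1764]
0.5945 40 [0.1653 0.169  0.1762]
0.597 44 [0.1654 0.1693 0.1763]
0.5995 39 [0.1659 0.1696 0.1765]
0.602 38 [0.1655 0.1694 0.1762]
0.6045 43 [0.1654 0.1696 0.1765]
0.607 36 [0.1657 0.1698 0.1766]
0.6095 41 [0.1655 0.1692 0.1764]
0.612 41 [0.1652 0.1696 0.1764]
0.6145 41 [0.1655 0.1688 0.1765]
0.617 52 [0.1678 0.1686 0.1764]
0.6195 47 [0.1699 0.1691 0.1766]
0.622 54 [0.1725 0.1689 0.1765]
0.6245 61 [0.1796 0.1683 0.1763]
0.627 66 [0.1818 0.169  0.1766]
0.6295 57 [0.1828 0.1701 0.1767]
0.632 52 [0.1841 0.1704 0.1766]
0.6345 55 [0.1845 0.1689 0.1765]
0.637 57 [0.1853 0.1685 0.1763]
0.6395 44 [0.1856 0.1694 0.1761]
0.642 12 [0.1846 0.1704 0.1749]
```

View pics/w2.png

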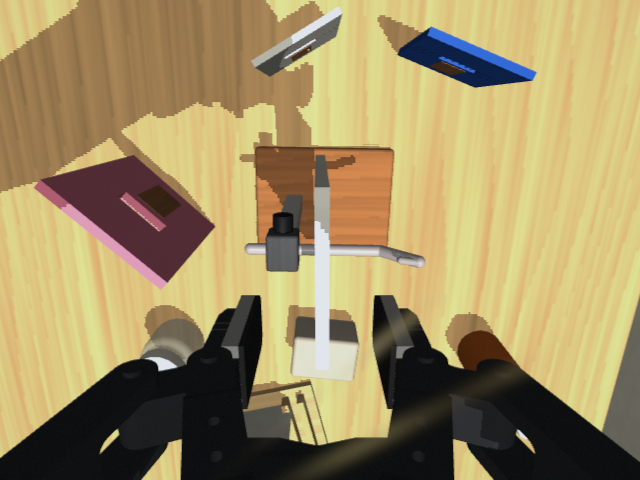

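The wrist view shows the wall top strip at (322,220) to (322,370) between the fingers, and the rod at row 250 with its bend at about (380,250). I measure the wall at (.5769,.172) with yaw .022, and the bend at x = .618 with the prong at 41°. Now the grasp.

```bash
python3 -m creep '[[[0,-0.85,0.15,0,0,0,-0.005],[0,-0.85,0.1,0,0,0,0],[0,0,0,2,0,0,0],[0,0,0,2.5,0,0,0],[0,0,0,2.5,0,0,0],[0,0,0,2,0,0,0],[0,0,0,1.2,0,0,0],[0,0,0,0,0,0,0],[0,0,0,0,0,0,0],[0,0,0,0,0,0,0]]]' 60
python3 -c "
from h import *
s=bot.observe();print(np.round(s['position'],4),s['tool_rot'],s['force'])"
```

```text
clock: 4.88
position: [0.5774, 0.174, 0.3584]
tool_rot: [3.141, -0.0, 1.594]
force: [-0.4, -0.1, -0.7]
grip_width: 0.0427
finger_force: 0.0
[0.5774 0.174  0.3584] [ 3.14057197e+00 -2.31561897e-04  1.59361004e+00] [-0.37503207 -0.14925007 -0.71856381]
```

```bash
python3 -m creep '[[[0,-0.2,-0.05,0.1,0,0,0],[-1,0,0,0,0,0,0],[-1,0,0,0,0,0,0],[-1,0,0,0,0,0,0],[-1,0,0,0,0,0,0],[-1,0,0,0,0,0,0],[-1,0,0,0,0,0,0],[-1,0,0,0,0,0,0]]]' 60
python3 -c "
from h import *
s=bot.observe();print(np.round(s['position'],4),s['tool_rot'],s['force'],s['moment'],s['finger_force'])"
```

```text
clock: 5.88
position: [0.5769, 0.172, 0.3568]
tool_rot: [3.141, -0.0, 1.594]
force: [1.5, -0.0, 2.6]
grip_width: 0.0072
finger_force: 59.4
[0.5769 0.172  0.3568] [ 3.14137338e+00 -1.04479330e-04  1.59371376e+00] [ 1.49909566 -0.04287718  2.57534888] [-0.00494247 -0.27251354  0.03630571] 59.37652766704559
```

```bash
python3 -m creep '[[[-1,0,0,-0.15,0,0,0],[-1,0,0,-0.15,0,0,0],[-1,0,0,-0.15,0,0,0],[-1,0,0,0,0,0,0],[-1,0,0,0,0,0,0]]]'
python3 -m creep '[[[-1,0,0.5,0,0,0,0],[-1,0,0.7,0,0,0,0],[-1,0,0.7,0,0,0,0],[-1,0,0.7,0,0,0,0],[-1,0,0.6,0,0,0,0],[-1,0,0.4,0,0,0,0],[-1,0,0,0,0,0,0],[-1,0,0,0,0,0,0]]]'
python3 - <<'E'
from h import *
d=.2003; al=.715; B=np.array([.618,.161])
A=cur();s=bot.observe();print(np.round(s['position'],4),s['tool_rot'],s['force'],s['qpos'])
y=s['position'][1];R0=A[:3,:3]
def pose(cx,cz,th):
    R=Ro.from_euler('y',-th).as_matrix()@R0   # fingers swing out (+x), top leans back
    M=np.eye(4);M[:3,:3]=R;C=np.array([cx,y,cz]);M[:3,3]=C-d*R[:,2];return M
def pr(sv,off=.00225):return B+sv*np.array([np.cos(al),np.sin(al)])+off*np.array([-np.sin(al),np.cos(al)])
print('tilted z axis',pose(0,0,al)[:3,2])
a=plan(A,pose(.6165,.1615,al/2),4,-1)
b=pr(.006);a=plan(a,pose(b[0],b[1],al),4,-1); print(a[:3,3])
b=pr(.054);a=plan(a,pose(b[0],b[1],al),10,-1); print(a[:3,3])
E
```

```text
clock: 6.5
position: [0.5768, 0.1719, 0.3612]
tool_rot: [-3.142, 0.0, 1.594]
force: [0.2, 0.4, -0.5]
grip_width: 0.0072
finger_force: 59.0
clock: 7.5
position: [0.6126, 0.1728, 0.3612]
tool_rot: [-3.141, 0.0, 1.594]
force: [0.1, 0.7, -1.9]
grip_width: 0.0074
finger_force: 59.0
[0.6126 0.1728 0.3612] [-3.14149549e+00  5.57544947e-06  1.59387263e+00] [ 0.13745537  0.7472932  -1.93098488] [-0.0132229   0.63491779 -0.54578548  1.58944183  0.36919536  1.02183932
 -0.64418291]
tilted z axis [ 6.55544164e-01 -7.81590361e-06 -7.55156837e-01]
[[-1,0.04,-1.65,0.3,-0.089,-0.002,0.0],[-1,0.04,-1.68,0.16,-0.09,-0.002,-0.0],[-1,0.04,-1.68,-0.0,-0.089,-0.002,-0.0],[-1,0.03,-1.68,-0.15,-0.089,-0.002,-0.0]]
[[-1,0.04,-1.6,0.24,-0.089,-0.002,-0.0],[-1,0.04,-1.61,0.09,-0.09,-0.002,-0.0],[-1,0.03,-1.62,-0.05,-0.089,-0.002,-0.0],[-1,0.04,-1.61,-0.2,-0.09,-0.002,-0.0]]
[0.48969295 0.17280583 0.31789582]
[[-1,-0.01,0.48,0.0,0.0,-0.0,-0.0],[-1,-0.01,0.48,0.0,0.0,-0.0,-0.0],[-1,-0.01,0.48,0.0,0.0,-0.0,-0.0],[-1,-0.01,0.48,0.0,0.0,-0.0,-0.0],[-1,-0.01,0.48,0.0,0.0,-0.0,-0.0],[-1,-0.01,0.48,0.0,0.0,-0.0,-0.0],[-1,-0.02,0.48,0.0,0.0,-0.0,-0.0],[-1,-0.01,0.48,0.0,0.0,-0.0,-0.0],[-1,-0.01,0.48,0.0,0.0,-0.0,-0.0],[-1,-0.01,0.48,0.0,0.0,-0.0,-0.0]]
[0.52594436 0.1728059  0.34937669]
```

```bash
cat > lean.py <<'E'
from h import *
d=.2003; al=.715; B=np.array([.618,.161]); R0=Ro.from_euler('xyz',[np.pi,0,1.594]).as_matrix(); y=.1728
def pose(cx,cz,th):
    M=np.eye(4);M[:3,:3]=Ro.from_euler('y',-th).as_matrix()@R0;M[:3,3]=np.array([cx,y,cz])-d*M[:3,2];return M
def pr(sv,off=.00225):return B+sv*np.array([np.cos(al),np.sin(al)])+off*np.array([-np.sin(al),np.cos(al)])
E
python3 - <<'E'
from lean import *
a=cur(); e=pr(.006); print(e)
for i in range(1,11):
    t=i/10; k=[0,.5,1]; cx=np.interp(t,k,[.6126,.6165,e[0]]); cz=np.interp(t,k,[.161,.1615,e[1]])
    a=plan(a,pose(cx,cz,al*t),1,-1)
E
```

```text
[0.62105542 0.16663266]
[[-1,0.03,-1.36,0.03,-0.072,-0.002,-0.0]]
[[-1,0.03,-1.35,0.05,-0.071,-0.001,-0.0]]
[[-1,0.03,-1.35,0.05,-0.072,-0.002,-0.0]]
[[-1,0.03,-1.35,0.06,-0.071,-0.002,-0.0]]
[[-1,0.03,-1.36,0.06,-0.072,-0.001,-0.0]]
[[-1,0.03,-1.31,-0.01,-0.071,-0.002,-0.0]]
[[-1,0.03,-1.3,-0.0,-0.071,-0.002,-0.0]]
[[-1,0.03,-1.3,0.0,-0.072,-0.001,-0.0]]
[[-1,0.03,-1.3,0.01,-0.071,-0.002,-0.0]]
[[-1,0.03,-1.3,0.03,-0.072,-0.002,-0.0]]
```

```bash
python3 -m creep '[[[-1,0.03,-1.35,0.04,-0.0715,-0.002,0],[-1,0.03,-1.35,0.05,-0.0715,-0.002,0],[-1,0.03,-1.35,0.05,-0.0715,-0.002,0],[-1,0.03,-1.35,0.06,-0.0715,-0.002,0],[-1,0.03,-1.35,0.06,-0.0715,-0.002,0],[-1,0,0,0,0,0,0],[-1,0,0,0,0,0,0]]]'
python3 -m creep '[[[-1,0.03,-1.3,0,-0.0715,-0.002,0],[-1,0.03,-1.3,0,-0.0715,-0.002,0],[-1,0.03,-1.3,0,-0.0715,-0.002,0],[-1,0.03,-1.3,0.01,-0.0715,-0.002,0],[-1,0.03,-1.3,0.03,-0.0715,-0.002,0],[-1,0,0,0,0,0,0],[-1,0,0,0,0,0,0]]]'
python3 - <<'E'
from lean import *
s=bot.observe();M=cur();C=M[:3,3]+d*M[:3,2];print('C',C,'lean',np.arcsin(M[0,2]),s['qpos'],s['force'],s['finger_force'])
f=snap('side'); a=cv2.resize(f['image'][180:330,170:370],None,fx=4,fy=4,interpolation=cv2.INTER_CUBIC)
g=snap('scene'); b=cv2.resize(g['image'][120:270,340:490],None,fx=4,fy=4,interpolation=cv2.INTER_CUBIC); cv2.imwrite('pics/l1.png',b)
E
```

```text
clock: 8.38
position: [0.5471, 0.1729, 0.3494]
tool_rot: [2.785, 0.01, 1.592]
force: [0.7, -0.3, -0.7]
grip_width: 0.0073
finger_force: 59.1
clock: 9.25
position: [0.4997, 0.1713, 0.3232]
tool_rot: [2.477, 0.027, 1.58]
force: [0.1, -0.4, -1.1]
grip_width: 0.0072
finger_force: 59.1
C [0.62322086 0.16823279 0.16558635] lean 0.6647693960049434 [-0.57006915  0.42222179  0.03822546  2.17375521  1.68315669  0.32314044
 -2.11320233] [ 0.07735627 -0.38434192 -1.05379309] 59.081536531448364
```

View pics/l1.png

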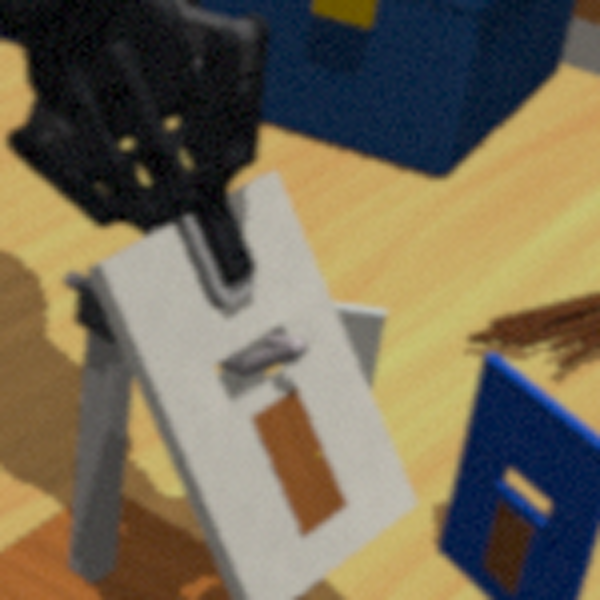

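The wall is leaned with the prong and barb showing through the window at (265,355) in the crop, and there is no contact force. The arm is near its wrist range, so I'll check that it has settled and correct for the lag.

```bash
python3 -m creep '[[[-1,0,0,0,0,0,0],[-1,0,0,0,0,0,0]]]'
cat >> lean.py <<'E'
def st():
    s=bot.observe();M=cur();C=M[:3,3]+d*M[:3,2];r=C[[0,2]]-B
    print('C',np.round(C,4),'s',round(r@[np.cos(al),np.sin(al)],4),'off',round(r@[-np.sin(al),np.cos(al)],4),'z',np.round(M[:3,2],3),'x',np.round(M[:3,0],3),'q',np.round(s['qpos'],2),'F',np.round(s['force'],1));return M
E
python3 - <<'E'
from lean import *
M=st()
e=pr(.0075,.003); a=plan(M,pose(e[0],e[1],.68),3,-1)
E
```

```text
clock: 9.6
position: [0.4991, 0.1712, 0.3231]
tool_rot: [2.476, 0.026, 1.58]
force: [-0.6, 0.2, -0.6]
grip_width: 0.0073
finger_force: 59.1
C [0.6228 0.1682 0.1656] s 0.0066 off 0.0003 z [ 0.618 -0.015 -0.786] x [-0.009  1.    -0.026] q [-0.57  0.42  0.04  2.18  1.69  0.32 -2.12] F [-0.6  0.2 -0.6]
[[-1,0.05,-0.07,-0.09,-0.005,0.005,0.0],[-1,0.06,-0.07,-0.09,-0.005,0.005,0.0],[-1,0.05,-0.07,-0.1,-0.005,0.005,0.001]]
```

```bash
python3 -m creep '[[[-1,0.05,-0.07,-0.1,-0.005,0.005,0],[-1,0.05,-0.07,-0.1,-0.005,0.005,0],[-1,0.05,-0.07,-0.1,-0.005,0.005,0],[-1,0,0,0,0,0,0]]]'
python3 - <<'E'
from lean import *
M=st()
e=pr(.020,.003); a=plan(M,pose(e[0],e[1],.68),3,-1)
E
```

```text
clock: 10.1
position: [0.4953, 0.1728, 0.3241]
tool_rot: [2.461, 0.015, 1.59]
force: [-0.7, -0.1, -0.4]
grip_width: 0.0075
finger_force: 59.1
C [0.6214 0.173  0.1684] s 0.0074 off 0.0034 z [ 0.629  0.001 -0.777] x [-0.019  1.    -0.015] q [-0.56  0.42  0.01  2.19  1.77  0.33 -2.19] F [-0.7 -0.1 -0.4]
[[-1,-0.01,0.42,-0.0,0.0,-0.0,0.0],[-1,-0.01,0.43,-0.0,0.0,-0.001,0.001],[-1,-0.01,0.42,-0.01,0.0,0.0,-0.0]]
```

```bash
python3 -m creep '[[[-1,-0.01,0.42,0,0,0,0],[-1,-0.01,0.42,0,0,0,0],[-1,-0.01,0.42,0,0,0,0],[-1,0,0,0,0,0,0]]]'
python3 - <<'E'
from lean import *
M=st()
e=pr(.036,.0025); a=plan(M,pose(e[0],e[1],.69),4,-1)
E
```

```text
clock: 10.6
position: [0.5055, 0.1729, 0.3322]
tool_rot: [2.461, 0.015, 1.59]
force: [-0.4, 0.2, -1.1]
grip_width: 0.0074
finger_force: 59.1
C [0.6316 0.1731 0.1766] s 0.0204 off 0.0029 z [ 0.629  0.001 -0.777] x [-0.019  1.    -0.015] q [-0.57  0.41  0.05  2.16  1.69  0.31 -2.11] F [-0.4  0.2 -1.1]
[[-1,-0.01,0.34,-0.0,-0.002,-0.0,0.0],[-1,-0.01,0.35,-0.01,-0.003,-0.0,0.0],[-1,-0.01,0.34,-0.0,-0.002,-0.001,0.001],[-1,-0.02,0.34,-0.0,-0.002,0.0,-0.0]]
```

No contact so far. I'll ease over the barb in small steps.

```bash
python3 -m creep '[[[-1,-0.01,0.35,0,0,0,0],[-1,-0.01,0.35,0,0,0,0],[-1,0,0,0,0,0,0]]]'
python3 -c "
from lean import *
st()"
python3 -m creep '[[[-1,-0.01,0.35,0,0,0,0],[-1,-0.01,0.35,0,0,0,0],[-1,-0.01,0.35,0,0,0,0],[-1,0,0,0,0,0,0]]]'
python3 - <<'E'
from lean import *
M=st()
e=pr(.060,.0025); a=plan(M,pose(e[0],e[1],.68),5,-1)
E
```

```text
clock: 10.98
position: [0.5109, 0.1728, 0.3366]
tool_rot: [2.461, 0.015, 1.59]
force: [0.3, -0.4, -1.4]
grip_width: 0.0072
finger_force: 59.1
C [0.6369 0.1729 0.1809] s 0.0273 off 0.0026 z [ 0.629  0.001 -0.777] x [-0.019  1.    -0.015] q [-0.58  0.41  0.06  2.15  1.65  0.3  -2.06] F [ 0.3 -0.4 -1.4]
clock: 11.48
position: [0.519, 0.1728, 0.3432]
tool_rot: [2.461, 0.015, 1.59]
force: [-0.1, 0.6, -1.5]
grip_width: 0.0074
finger_force: 59.1
C [0.6451 0.1729 0.1875] s 0.0378 off 0.0023 z [ 0.629  0.001 -0.777] x [-0.019  1.    -0.015] q [-0.58  0.41  0.08  2.12  1.57  0.28 -1.98] F [-0.1  0.6 -1.5]
[[-1,-0.01,0.45,-0.02,0.0,-0.0,0.0],[-1,-0.01,0.44,-0.02,0.0,-0.0,0.0],[-1,-0.01,0.45,-0.02,0.0,-0.0,0.0],[-1,-0.01,0.44,-0.02,0.001,-0.001,0.001],[-1,-0.01,0.45,-0.02,-0.0,0.0,-0.0]]
```

```bash
python3 -m creep '[[[-1,-0.01,0.45,0,0,0,0],[-1,-0.01,0.45,0,0,0,0],[-1,-0.01,0.45,0,0,0,0],[-1,-0.01,0.45,0,0,0,0],[-1,-0.01,0.45,0,0,0,0],[-1,0,0,0,0,0,0]]]'
python3 - <<'E'
from lean import *
M=st(); C=M[:3,3]+d*M[:3,2]
a=plan(M,pose(C[0]+.015,C[2]+.03,.68),2,-1)
for i in range(1,9): a=plan(a,pose(C[0]+.015,C[2]+.03+.005*i,.68*(1-i/8)),1,-1)
print(a[:3,3])
E
```

```text
clock: 12.22
position: [0.5364, 0.1728, 0.3572]
tool_rot: [2.461, 0.015, 1.59]
force: [0.2, -0.2, -1.2]
grip_width: 0.0073
finger_force: 59.1
C [0.6624 0.1729 0.2015] s 0.0601 off 0.0015 z [ 0.629  0.001 -0.777] x [-0.019  1.    -0.015] q [-0.57  0.41  0.09  2.08  1.4   0.27 -1.78] F [ 0.2 -0.2 -1.2]
[[-1,-0.04,1.53,-0.69,0.0,-0.0,0.0],[-1,-0.03,1.53,-0.7,0.001,-0.001,0.001]]
[[-1,-0.05,2.02,-0.32,0.084,0.002,-0.0]]
[[-1,-0.05,1.98,-0.34,0.085,0.002,-0.0]]
[[-1,-0.04,1.94,-0.36,0.085,0.002,-0.0]]
[[-1,-0.04,1.91,-0.38,0.085,0.002,-0.0]]
[[-1,-0.05,1.87,-0.4,0.085,0.002,-0.0]]
[[-1,-0.04,1.82,-0.41,0.085,0.002,-0.0]]
[[-1,-0.04,1.79,-0.42,0.085,0.002,-0.0]]
[[-1,-0.04,1.74,-0.42,0.085,0.002,-0.0]]
[0.67741508 0.17280204 0.47173801]
```

```bash
python3 -m creep '[[[-1,-0.04,1.5,-0.7,0,0,0],[-1,-0.04,1.5,-0.7,0,0,0],[-1,-0.05,2,-0.32,0.085,0.002,0],[-1,-0.05,2,-0.34,0.085,0.002,0],[-1,-0.05,1.95,-0.36,0.085,0.002,0],[-1,-0.05,1.9,-0.38,0.085,0.002,0],[-1,-0.05,1.87,-0.4,0.085,0.002,0],[-1,-0.04,1.82,-0.4,0.085,0.002,0],[-1,-0.04,1.8,-0.4,0.085,0.002,0],[-1,-0.04,1.75,-0.4,0.085,0.002,0],[-1,0,0,0,0,0,0],[-1,0,0,0,0,0,0]]]'
python3 - <<'E'
from lean import *
M=st()
np.save('pics/a.npy',M)
# groove target: wall upright, normal yaw .241; TCP above
psi=1.594-.022+.241
a=plan(M,T([.5635,-.135,.44],[np.pi,0,psi]),9,-1)
E
```

```text
clock: 13.72
position: [0.6715, 0.172, 0.4691]
tool_rot: [3.112, 0.006, 1.59]
force: [-0.4, -0.2, -1.5]
grip_width: 0.0076
finger_force: 59.1
C [0.6775 0.1709 0.2689] s 0.1156 off 0.0425 z [ 0.03  -0.005 -1.   ] x [-0.02   1.    -0.006] q [-0.12  0.6  -0.38  1.32  0.24  1.24 -0.49] F [-0.4 -0.2 -1.5]
[[-1,-3.38,-1.28,0.31,0.003,0.001,-0.025],[-1,-3.36,-1.36,0.3,0.003,0.001,-0.024],[-1,-3.32,-1.44,0.31,0.004,0.001,-0.025],[-1,-3.28,-1.52,0.31,0.003,0.001,-0.025],[-1,-3.24,-1.6,0.31,0.003,0.001,-0.025],[-1,-3.2,-1.68,0.31,0.003,0.001,-0.024],[-1,-3.17,-1.76,0.32,0.003,0.001,-0.025],[-1,-3.11,-1.83,0.31,0.004,0.001,-0.025],[-1,-3.07,-1.91,0.32,0.003,0.001,-0.024]]
```

```bash
python3 -m creep '[[[-1,-3.4,-0.5,0,0.003,0.001,-0.025],[-1,-3.4,-1.3,0.3,0.003,0.001,-0.025],[-1,-3.3,-1.5,0.3,0.003,0.001,-0.025],[-1,-3.3,-1.6,0.3,0.003,0.001,-0.025],[-1,-3.2,-1.7,0.3,0.003,0.001,-0.025],[-1,-3.2,-1.8,0.3,0.003,0.001,-0.025],[-1,-3.2,-1.9,0.4,0.003,0.001,-0.025],[-1,-3.1,-2,0.4,0.003,0.001,-0.025],[-1,-3,-2,0.4,0.003,0.001,-0.025],[-1,0,0,0,0,0,0],[-1,0,0,0,0,0,0],[-1,0,0,0,0,0,0]]]'
python3 - <<'E'
from lean import *
np.set_printoptions(precision=4,suppress=True)
M=st();np.save('pics/wp3.npy',M)
f=snap('wrist');cv2.imwrite('pics/w3.png',f['image'])
# wall cloud in tool frame
X=allpts(f,np.eye(4)); p=X[inb(X,[-.07,-.03,.12],[.07,.03,.32])]
for z in np.arange(.13,.31,.01):
    m=p[abs(p[:,2]-z)<.005]
    if len(m)>10: print(round(z,3),len(m),np.percentile(m[:,1],[2,50,98]),np.percentile(m[:,0],[1,99]))
print('other',st()[:3,3])
plan(M,T([.5635,-.135,.36],[np.pi,0,1.813]),4,-1)
E
```

```text
clock: 15.22
position: [0.5651, -0.1347, 0.4417]
tool_rot: [3.14, -0.0, 1.817]
force: [-0.3, 0.4, -1.5]
grip_width: 0.0077
finger_force: 59.1
C [ 0.5654 -0.1346  0.2414] s 0.013 off 0.0952 z [ 0.002  0.001 -1.   ] x [-0.244  0.97   0.   ] q [ 0.43  0.44 -0.41  1.66  0.19  1.08  0.21] F [-0.3  0.4 -1.5]
0.13 3014 [-0.0271  0.0041  0.0266] [-0.0077  0.0145]
0.14 8495 [-0.0094 -0.0006  0.0082] [-0.0254  0.0554]
0.15 1310 [-0.0172 -0.0006  0.0162] [0.0068 0.0556]
0.16 1035 [-0.017  -0.0006  0.0162] [0.0068 0.0556]
0.17 318 [-0.0149 -0.0003  0.0139] [0.007  0.0556]
0.18 92 [-0.0043 -0.0006  0.0034] [0.0553 0.0556]
0.19 69 [-0.0041 -0.0002  0.0033] [0.0553 0.0557]
0.2 64 [-0.0043 -0.0002  0.0034] [0.0553 0.0556]
0.21 51 [-0.0041 -0.0007  0.0033] [0.0553 0.0556]
0.22 50 [-0.0043 -0.0002  0.0034] [0.0553 0.0556]
0.23 37 [-0.004  -0.0007  0.0033] [0.0553 0.0556]
0.24 33 [-0.0043 -0.0007  0.0033] [0.0554 0.0557]
0.25 30 [-0.0038 -0.0002  0.0035] [0.0553 0.0556]
0.26 28 [-0.004  -0.0002  0.0034] [0.0553 0.0556]
0.27 28 [-0.0042 -0.0005  0.0033] [0.0554 0.0556]
0.28 14 [-0.0042 -0.0005  0.0033] [0.0554 0.0556]
C [ 0.5655 -0.1347  0.2414] s 0.013 off 0.0951 z [ 0.001  0.001 -1.   ] x [-0.244  0.97   0.   ] q [ 0.43  0.44 -0.41  1.66  0.19  1.08  0.21] F [ 0.4  0.7 -1.8]
other [ 0.5652 -0.1349  0.4417]
[[-1,0.0,-0.04,2.04,0.0,-0.0,0.001],[-1,0.0,-0.05,2.05,0.001,-0.0,0.001],[-1,0.01,-0.04,2.04,0.0,-0.0,0.001],[-1,-0.0,-0.04,2.04,0.001,-0.0,0.001]]
```

View pics/w3.png

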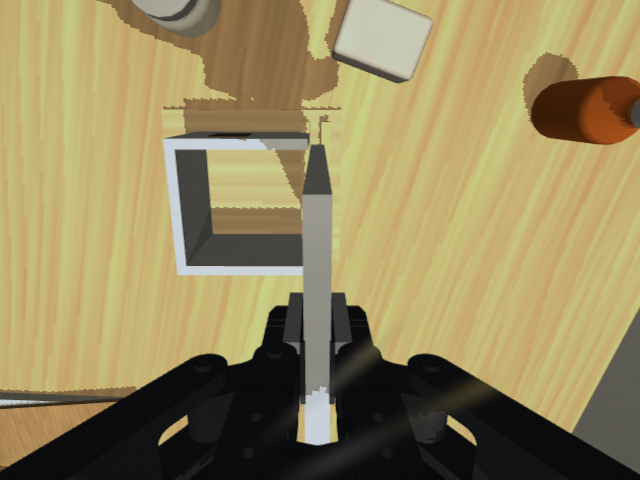

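The wrist view shows the wall in hand, straight, with its edge at column ~318, nearly above the groove at about (322,120). A small correction follows, then down to just above the strips.

```bash
python3 -m creep '[[[-1,-0.03,-0.15,1,0,0,0.004],[-1,0,0,2.5,0,0,0],[-1,0,0,2.5,0,0,0],[-1,0,0,2.5,0,0,0],[-1,0,0,2,0,0,0],[-1,0,0,1.2,0,0,0],[-1,0,0,0,0,0,0],[-1,0,0,0,0,0,0],[-1,0,0,0,0,0,0]]]'
python3 - <<'E'
from lean import *
np.set_printoptions(precision=4,suppress=True)
M=st(); print(M[:3,3],bot.observe()['tool_rot'])
f=snap('wrist'); X=allpts(f,M).reshape(-1,3)
yaw=.241;c,s=np.cos(yaw),np.sin(yaw);q=np.c_[c*X[:,0]+s*X[:,1],-s*X[:,0]+c*X[:,1],X[:,2]]
t=M[:3,3];print('tcp house frame',c*t[0]+s*t[1],-s*t[0]+c*t[1],'groove', c*.5633-s*.1352,-s*.5633-c*.1352)
k=(q[:,2]>.021)&(q[:,2]<.027)&(q[:,0]>.48)&(q[:,0]<.54);p=q[k]
for y in np.arange(-.345,-.19,.006):
    m=p[abs(p[:,1]-y)<.003]
    if len(m)>5:
        h=m[m[:,0]>.515];l=m[m[:,0]<.514];print(round(y,3),len(h),len(l),np.percentile(h[:,0],[3,97]) if len(h)>5 else '',np.percentile(l[:,0],[3,97]) if len(l)>5 else '')
k=(abs(q[:,2]-.06)<.03)&(abs(q[:,0]-.514)<.008)&(abs(q[:,1]+.21)<.01);p=q[k];print('wall edge',len(p),np.percentile(p,[2,50,98],axis=0) if len(p) else '')
cv2.imwrite('pics/w4.png',f['image'][0:300,200:440].repeat(2,0).repeat(2,1))
E
```

```text
clock: 16.4
position: [0.5639, -0.1365, 0.3252]
tool_rot: [3.139, -0.0, 1.811]
force: [0.1, 0.4, -0.5]
grip_width: 0.0076
finger_force: 59.0
C [ 0.5643 -0.1363  0.1249] s -0.0642 off 0.008 z [ 0.002  0.001 -1.   ] x [-0.238  0.971  0.   ] q [ 0.4   0.57 -0.38  1.78  0.27  0.84  0.14] F [ 0.1  0.4 -0.5]
[ 0.5639 -0.1365  0.3252] [ 3.1395 -0.0001  1.8115]
tcp house frame 0.515038400758631 -0.2671064908485942 groove 0.5147518058931155 -0.2657376682553235
-0.315 30 111 [0.5256 0.5278] [0.4809 0.5044]
-0.309 36 42 [0.5255 0.5284] [0.5018 0.5047]
-0.303 36 32 [0.5254 0.5283] [0.5019 0.5048]
-0.297 42 32 [0.5254 0.5283] [0.502  0.5042]
-0.291 38 38 [0.5253 0.5282] [0.5014 0.5042]
-0.285 42 39 [0.5253 0.5281] [0.5014 0.5043]
-0.279 39 42 [0.5252 0.528 ] [0.5015 0.5044]
-0.273 39 42 [0.5252 0.5279] [0.5016 0.5045]
-0.267 31 40 [0.5257 0.5279] [0.5017 0.5045]
-0.261 35 45 [0.5257 0.5278] [0.5018 0.5046]
-0.255 33 40 [0.5257 0.5277] [0.5019 0.5047]
-0.249 40 54 [0.5256 0.5283] [0.5013 0.5048]
-0.243 49 58 [0.5249 0.5283] [0.5014 0.5055]
-0.237 67 71 [0.5235 0.5282] [0.5016 0.5062]
-0.231 77 58 [0.5228 0.5281] [0.5016 0.5076]
-0.225 90 9 [0.5221 0.528 ] [0.5083 0.509 ]
-0.219 108 3 [0.5208 0.528 ] 
-0.213 114 58 [0.5207 0.5278] [0.4817 0.5086]
-0.207 116 124 [0.5207 0.5278] [0.5014 0.5091]
-0.201 64 71 [0.5207 0.5277] [0.5016 0.5092]
wall edge 237 [[ 0.5062 -0.2179  0.0324]
 [ 0.512  -0.2116  0.0681]
 [ 0.5189 -0.2108  0.0888]]
```

View pics/w4.png

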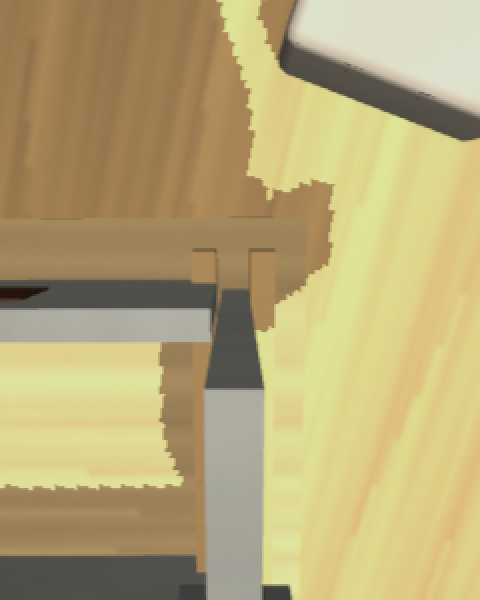

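The crop shows the wall's lower edge at (235,290) pointing into the groove gap between the strip ends at (217,250) and (250,250). It is centred, so I'll lower it.

```bash
python3 -m creep '[[[-1,0.09,0,0.4,0,0,0],[-1,0,0,0.5,0,0,0],[-1,0,0,0.5,0,0,0],[-1,0,0,0.5,0,0,0],[-1,0,0,0.5,0,0,0],[-1,0,0,0,0,0,0],[-1,0,0,0,0,0,0]]]'
python3 -c "
from lean import *
M=st();print(M[:3,3],bot.observe()['tool_rot'])"
```

```text
clock: 17.32
position: [0.5636, -0.1355, 0.3006]
tool_rot: [3.14, -0.001, 1.812]
force: [-0.5, -0.7, -1.5]
grip_width: 0.0074
finger_force: 59.0
C [ 0.5639 -0.1354  0.1003] s -0.0807 off -0.0103 z [ 0.001  0.001 -1.   ] x [-0.238  0.971  0.001] q [ 0.39  0.6  -0.36  1.8   0.28  0.79  0.12] F [-0.5 -0.7 -1.5]
[ 0.56362792 -0.1355297   0.30063048] [ 3.14025682e+00 -5.60960909e-04  1.81157911e+00]
```

Inside the groove without contact. Now slowly to the floor.

```bash
python3 -m creep '[[[-1,0,0,0.2,0,0,0],[-1,0,0,0.2,0,0,0],[-1,0,0,0.08,0,0,0],[-1,0,0,0,0,0,0]]]'; python3 -m creep '[[[-1,0,0,0.06,0,0,0],[-1,0,0,0.04,0,0,0],[-1,0,0,0,0,0,0]]]'
```

```text
clock: 17.82
position: [0.5636, -0.1355, 0.2957]
tool_rot: [3.141, -0.001, 1.812]
force: [-0.7, 0.4, -1.3]
grip_width: 0.0075
finger_force: 59.0
clock: 18.2
position: [0.5637, -0.1355, 0.295]
tool_rot: [3.14, -0.0, 1.812]
force: [-0.6, 0.6, 3.9]
grip_width: 0.007
finger_force: 59.9
```

```bash
python3 -m creep '[[[-0.6,0,0,0,0,0,0],[-0.6,0,0,0,0,0,0],[-0.6,0,0,0,0,0,0],[-0.4,0,0,0,0,0,0],[-0.2,0,0,0,0,0,0],[0,0,0,0,0,0,0],[0,0,0,0,0,0,0]]]' 20
python3 -c "
from h import *
s=bot.observe();print(s['force'],s['grip_width'],s['finger_force'])"
python3 -m creep '[[[0,0,0,-1,0,0,0],[0,0,0,-2.5,0,0,0],[0,0,0,-4,0,0,0],[0,0,0,-4,0,0,0],[0,0,0,-2.5,0,0,0],[0,0,0,0,0,0,0],[0,0,0,0,0,0,0],[0,0,0,0,0,0,0]]]'
python3 - <<'E'
from lean import *
np.set_printoptions(precision=4,suppress=True)
M=st(); f=snap('wrist'); X=allpts(f,M).reshape(-1,3)
yaw=.241;c,s=np.cos(yaw),np.sin(yaw);q=np.c_[c*X[:,0]+s*X[:,1],-s*X[:,0]+c*X[:,1],X[:,2]]
k=(abs(q[:,0]-.515)<.02)&(q[:,2]>.14)&(q[:,2]<.175)&(abs(q[:,1]+.266)<.08);p=q[k];zt=np.median(p[:,2]);p=p[abs(p[:,2]-zt)<.003]
print('wall top z',zt,cv2.minAreaRect((p[:,:2]*1000).astype(np.float32)),np.percentile(p,[1,50,99],axis=0))
a=snap('scene')['image'][250:420,110:300];b=snap('side')['image'][150:320,330:480]
cv2.imwrite('pics/end.png',cv2.hconcat([cv2.resize(x,None,fx=2.3,fy=2.3,interpolation=cv2.INTER_CUBIC) for x in(a,b)]))
E
```

```text
clock: 19.08
position: [0.5636, -0.1355, 0.2947]
tool_rot: [3.14, -0.001, 1.812]
force: [0.0, -0.0, -0.2]
grip_width: 0.0427
finger_force: 0.0
[ 0.00229992 -0.04121668 -0.16538843] 0.042728224272412865 0.0
clock: 20.08
position: [0.5633, -0.1356, 0.434]
tool_rot: [-3.142, -0.001, 1.812]
force: [-0.5, 0.7, 0.6]
grip_width: 0.0424
finger_force: 0.0
C [ 0.5632 -0.1354  0.2337] s 0.0063 off 0.0908 z [-0.     0.001 -1.   ] x [-0.239  0.971  0.001] q [ 0.43  0.44 -0.41  1.67  0.2   1.06  0.2 ] F [-0.5  0.7  0.6]
wall top z 0.15795603701424185 ((515.8201293945312, -265.4863586425781), (110.04964447021484, 7.97697639465332), 89.90737915039062) [[ 0.5118 -0.3189  0.1565]
 [ 0.5157 -0.2602  0.158 ]
 [ 0.5198 -0.2111  0.1594]]
```

View pics/end.png

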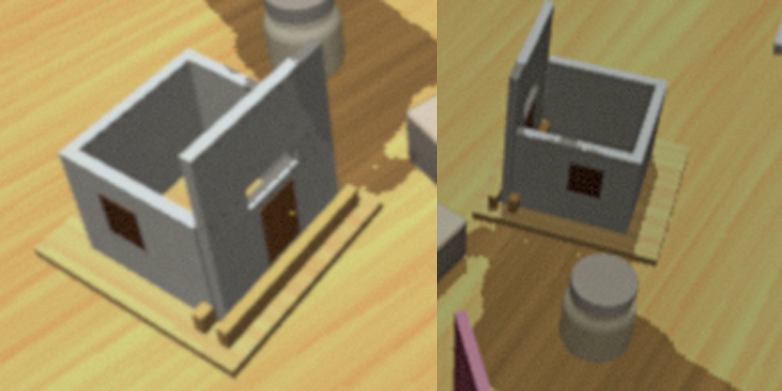

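The wall stands upright in the groove: its top is at .158 (fully home), it is centred within about 0.5 mm, and its yaw matches the house. Nothing else has been disturbed.

```bash
python3 -c "
from workcell import bot
print(bot.job_done())"
```

```text
the job is handed in; nothing more can be done
None
```

The wall came off the hook with no contact forces and now stands upright in the groove, fully home on its floor and centred between the side walls; I let go, backed the gripper clear and handed the job in at about 20 s.

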